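# Hang the sample pail on the spring balance

## Task

Weigh the rock: with the little steel pail left standing where it is, swing its folded wire bail upright, then carry the pail by the bail, rock inside, and hang it with the bail lying across both prongs of the balance's hook. Let the sprung hook take the load slowly and let go only when it carries the whole weight, so that the hook neither jumps nor bounces and is never pushed down to its stop; then move clear. Leave the other things alone and do not tip the pail.

Things in the scene. Friction and masses are not known exactly. Their poses are not given: they have to be found in the camera images.
- pail: Open tapered sheet-steel pail, 76 mm high, 80 mm across at the foot, 97 mm at the rim (100 mm over the ears), 0.20 kg, with a dark rock in it. Origin: centre of the underside; z up. The bail's pivots lie on the pail's y axis at y = +-53 mm, 62 mm above the underside. The folded bail sticks out to the pail's -x side, towards the robot and somewhat to its right.
- bail (a joint): The pail's wire bail (wire 5 mm thick, 111 mm wide, 75 mm from pivot line to the axis of its cross bar). 0 = folded level towards the pail's -x (starts at 0 to 0.35); pi/2 = upright; it stops at 2.2. Its pivots are stiff (0.03 N m, about 0.5 N at the cross bar), so it stays where it is left; 2 N on it may tip or slide the pail.
- bail_grip (a point): Middle of the bail's cross bar, on the axis of its turned wooden grip: 12 mm thick, 40 mm long, lying along the pail's y. The bare straight wire goes on to 39 mm each side of this point. Folded, the grip stands about 20 mm clear of the rim. Axes turn with the bail: at joint value 0 they are the pail's.
- rock: Black basalt lump, 56 x 54 x 42 mm, lying loose in the pail; its weight varies widely (0.10 to 0.57 kg). Origin: about the centre of its underside when built.
- stand: Spring balance, fixed to the worktop: grey base plate 175 x 120 x 12 mm, aluminium column 20 x 26 mm with black cap, 280 mm high, its axis 100 mm along the stand's +x from the origin. It carries a two-pronged hook that points to the stand's -x (roughly to the robot). Origin: on the worktop below the hook's seat; z up.
- hook_seat (a point): Seat of the hook: where the axis of the bail's wire lies when seated, midway between the prongs; 245 mm up when unloaded, sinks with the hook. Axes: the stand's. Prongs: 7 mm round steel at y = +-32 mm; from the seat each slopes up at about 45 degrees to a tip (x = -24 mm, top 18 mm above this point) and to a level arm (from x = 22 mm back to the column, top 14 mm above this point).
- fork (a joint): How far the hook has been pushed down its column, m: 0 = unloaded, top; it stops at 0.065. A spring of 150 N/m, lightly damped, carries it (the hook's own 0.12 kg is balanced), so it sinks 6.7 mm per newton: about 20 mm under the pail with the lightest rock, over 50 mm with the heaviest.
- specimen_tray: Small brown open card tray, 77 x 77 x 20 mm, standing loose on the worktop; a bystander to leave alone. Origin: centre of its underside.
- sandstone: Buff sandstone piece, 40 x 39 x 31 mm, standing loose on the worktop; a bystander to leave alone. Origin: centre of its underside.
- cobble: Speckled granite cobble, 88 x 81 x 44 mm, standing loose on the worktop; a bystander to leave alone. Origin: centre of its underside.
- fossil: Pale limestone lump, 41 x 53 x 26 mm, standing loose on the worktop; a bystander to leave alone. Origin: centre of its underside.
- tube_a: Tall sand jar with purple cap, 68 mm across, 162 mm high, standing loose on the worktop; a bystander to leave alone. Origin: centre of its underside.
- tube_b: Tall sand jar with purple cap, 68 mm across, 162 mm high, standing loose on the worktop; a bystander to leave alone. Origin: centre of its underside.
- jar_c: Short jar with black cap, 51 mm across, 75 mm high, standing loose on the worktop; a bystander to leave alone. Origin: centre of its underside.

How it is judged:
On the way, in this order (a step that is already met when the one before it is completed fails the run):
1. the bail stands upright (within 0.3 rad) with the pail still standing where it was (within 30 mm) (value of joint bail between 1.27 and 1.87 rad and distance of pail from where it was at the start of the episode below 0.03 m and angle between pail's own z axis and vertical below 0.1 rad), for 0.2 s.
2. the pail hangs in the air from its bail (height (world z) of pail above 0.05 m and angle between pail's own z axis and vertical below 0.5 rad), for 0.2 s.
At the end, for the whole second after the job is handed in: The bail's bar lies across both prongs (its middle within 10 mm along the prongs, 16 mm sideways, 8 mm in height of the seat); the hook carries the pail (over 1.5 N, sunk over 12 mm), which hangs clear, within 0.3 rad of upright, under 0.05 m/s, the rock within 50 mm of its origin (x of bail_grip in the frame of hook_seat between -0.01 and 0.01 m and y of bail_grip in the frame of hook_seat between -0.016 and 0.016 m and z of bail_grip in the frame of hook_seat between -0.008 and 0.008 m and contact force between pail and stand above 1.5 N and value of joint fork above 0.012 m and height (world z) of pail above 0.03 m and angle between pail's own z axis and vertical below 0.3 rad and distance between rock and pail below 0.05 m and linear speed of pail below 0.05 m/s); the robot touches nothing.
It fails at once if the hook jumped: it moved faster than 0.07 m/s (velocity of joint fork above 0.07 m/s or velocity of joint fork below -0.07 m/s).
It fails at once if the hook was pushed down to its stop (beyond 62 mm) (value of joint fork above 0.062 m).
It fails at once if the balance was struck or forced with over 20 N (contact force between stand and anything else above 20 N).
It fails at once if the pail was tipped over 0.6 rad or the rock left it (angle between pail's own z axis and vertical above 0.6 rad or distance between rock and pail above 0.07 m).
It fails at once if another thing was moved by over 20 mm (distance of any of specimen_tray, sandstone, cobble, fossil, tube_a, tube_b, jar_c from where it was at the start of the episode above 0.02 m).
It also fails if it takes over 72 s, if anything falls off the work surface, if the arm or the gripper's body presses on something with over 40 N, if the wrist force passes 120 N, or if a joint passes its speed limit or range.

## Robot

A 6-joint arm with a two-finger parallel gripper is mounted at the origin on a cart in front of the work surface, level with it; the furniture and walls round the work are solid. World frame = base frame: x ahead of the robot, y to its left, z up, the work surface at z = 0. Lengths are in m, angles in rad, forces in N, time in s.
With the tool pointing down it reaches from about 0.3 to 0.875 m from the base axis. Payload 6.4 kg.
Tool frame: the origin (TCP) lies on the front face of the gripper's body, between the roots of the fingers; the fingertips stand 73 mm ahead of it and the grasp point (between the pads) lies 54 mm ahead of it (grasp_offset is the distance from the TCP to the grasp point, in m); z points along the fingers, y is the line along which they close (so a half turn about z gives the same grasp; the last joint's range is limited). The gripper opens to 85 mm and grips with 20 to 120 N. Pads are 22 mm wide; open, the fingers measure 114 mm over their backs; the gripper's body (76 mm by 85 mm) begins 54 mm behind the grasp point. The pads swing forward as they close: fully open they stand 13 mm farther back than shut.
Start: joints at [-1.328, 0.181, 1.607, -0, 1.354, -0.206], TCP at [0.25, -0.518, 0.304] pointing down, gripper open.
Joint ranges: [-2.99, 2.99], [-0.89, 2.07], [0.3, 2.58], [-1.14, 4.28], [0, 2.63], [-3.12, 3.12]. Speed limits (rad/s): [2.57, 2.57, 3.01, 3.14, 3.14, 3.14].

## Interface

Orientations are given as [roll, pitch, yaw] about the fixed x, y, z axes, in that order (R = Rz(yaw) Ry(pitch) Rx(roll)).
In Python, from plant import * gives the robot as it stands.
- The arm moves only by the tool arm_command, never from a script. Its argument "targets" is a list that holds one entry, the list of rows, each a list of 7 numbers: the shift along the tool's x, y, z in units of 50 mm (1.0 is 50 mm), then the turn, a rotation vector about the tool's x, y, z in degrees, then the opening, from 0 (shut) to 1 (fully open). A call has 1 to 10 rows; each row shifts and turns the commanded pose from where the row before left it, along the tool's axes as they then stand; what a row does not reach is not made up. A row lasts 1/8 s, in which the tool goes at most 62.5 mm and 10.7 degrees, less where a joint would pass 70% of its speed; a pose out of reach is approached as far as the arm can. A call is refused whole if a number of a shift passes 1 or a number of a turn 10.7, either way. A call with a gripper value outside its range is refused whole. The fingers move at their own pace and stop on an object; "squeeze" is the grip in N (left out, the last holds). Time passes only in rows, so rows that do not move let the fingers close. It gives the time, the measured TCP pose, the force, the opening and the grip force at its end, in the units of the state.
- get_state(): the state, without advancing time (a new reading comes with each control period).
- get_image(name): name is "scene" or "side" or "wrist"; returns a dict with "color" (400x640x3 uint8, blue, green, red), "range_z" (400x640 float32, m along the optical axis (not along the pixel's ray), 0 where there is no reading), "K" (3x3 intrinsics, pixels), "k1" (the pictures are not rectified: a ray, as slopes to the right and down, at radius r is drawn at 1 + k1 r^2 times it, then the intrinsics apply), "extrinsics" (4x4, takes a point from world to camera coordinates); the wrist camera has in their place "T_tool_cam" (4x4, takes a point from camera to tool coordinates, whose origin is the TCP and whose axes are the flange's). Camera axes: x right, y up, looking along -z (the intrinsics and any distortion apply to the point x, -y, -z); pixel columns grow to the right and rows downward; lengths in m; the calibration is good to about 2 mm. A picture is of the moment at which its call begins: read the wrist's pose just before it.
- job_done(): hands the job in; it is judged then, once.
The state is a dict: "time_s": time; "joints": joint angles; "joint_velocities": joint speeds; "joint_efforts": joint torques, N m; "tcp_pos": TCP position; "eef_rot": TCP orientation; "force": force on the tool from outside, world axes, zero at the start; "wrist_torque": the same for the moment, N m; "finger_gap": finger opening in m; "grip_force": force on a finger pad.
Only numpy, scipy, OpenCV 4.12 (cv2) and the standard library are available. Lean on these libraries where they do the work, as an engineer would, in place of code of your own. Each camera call takes 0.05 s, during which the arm holds its last target. There are 200 camera calls.

## Working session

There is one attempt and no reset: what is moved stays moved. The work goes in short steps, Python scripts to look and compute and a tool call to move; the robot and the scene stay as the last step left them, time stands still between calls to the robot, and variables do not carry over. Pictures are saved under pics/ and viewed, at most 10 in all, crops included, and the job is handed in when it is done.

Besides the shell and the picture viewer there is one more tool, called after "Request:" as name(argument=value, ...), one argument or row to a line, values as JSON. arm_command: Moves the arm, as the interface text tells. Its arguments: {"type":"object","properties":{"targets":{"type":"array"},"squeeze":{"type":"number"}},"required":["targets"]}

```bash
ls; mkdir -p pics; cat > h.py <<'E'
import numpy as np, cv2
from plant import *
from scipy.spatial.transform import Rotation as R
def world(im, st=None):
    """HxWx3 world points from range image"""
    K,k1,z=im["K"],im["k1"],im["range_z"]
    h,w=z.shape; v,u=np.mgrid[:h,:w].astype(float)
    xd=(u-K[0,2])/K[0,0]; yd=(v-K[1,2])/K[1,1]
    x,y=xd.copy(),yd.copy()
    for _ in range(8):
        f=1+k1*(x*x+y*y); x,y=xd/f,yd/f
    P=np.stack([x*z,-y*z,-z],-1)
    if "extrinsics" in im: T=np.linalg.inv(im["extrinsics"])
    else:
        T=np.eye(4); T[:3,:3]=R.from_euler('xyz',st["eef_rot"]).as_matrix(); T[:3,3]=st["tcp_pos"]; T=T@im["T_tool_cam"]
    W=P@T[:3,:3].T+T[:3,3]; W[z==0]=np.nan
    return W
E
python3 - <<'E'
from h import *
print(get_state())
a=get_image("scene");b=get_image("side")
np.savez("s0.npz",a=world(a),b=world(b),ac=a["color"],bc=b["color"])
cv2.imwrite("pics/a.png",a["color"]);cv2.imwrite("pics/b.png",b["color"])
print(a["extrinsics"],b["extrinsics"],a["K"],a["k1"])
E
```

```text
pics
{'time_s': 0.0, 'joints': array([-1.32831068e+00,  1.81543383e-01,  1.60798405e+00,  2.28610789e-05,
        1.35379558e+00, -2.06294310e-01]), 'joint_velocities': array([ 8.75599181e-05, -8.28392558e-04,  2.16219454e-03,  1.14708283e-03,
       -1.05919510e-04,  8.62069862e-04]), 'joint_efforts': array([-1.17136537e-04, -4.44867933e+01, -3.51332724e+01, -2.79846890e-04,
        9.21623869e-03,  2.71312274e-06]), 'tcp_pos': array([ 0.24939522, -0.51763853,  0.3029943 ]), 'eef_rot': array([-3.13990355e+00, -3.76280176e-04,  4.48774694e-01]), 'force': array([-0.09521067, -0.07190168, -0.46679608]), 'wrist_torque': array([-0.01399173,  0.00899015, -0.01828848]), 'grip_force': 0.0, 'finger_gap': 0.08549189711805803}
[[-0.86948995 -0.49387712  0.0085216   0.48037275]
 [ 0.36939583 -0.63868903  0.67499855 -0.38283527]
 [-0.32792369  0.5900523   0.73776984 -1.37442865]
 [ 0.          0.          0.          1.        ]] [[-0.81626647 -0.57729983  0.02083176  0.41884689]
 [ 0.35981827 -0.47988767  0.80014913 -0.38910393]
 [-0.45192906  0.66063055  0.59943924 -1.23125132]
 [ 0.          0.          0.          1.        ]] [[480.70611193   0.         317.55616867]
 [  0.         480.70611193 195.94957012]
 [  0.           0.           1.        ]] 0.02162373565388081
```

View pics/a.png

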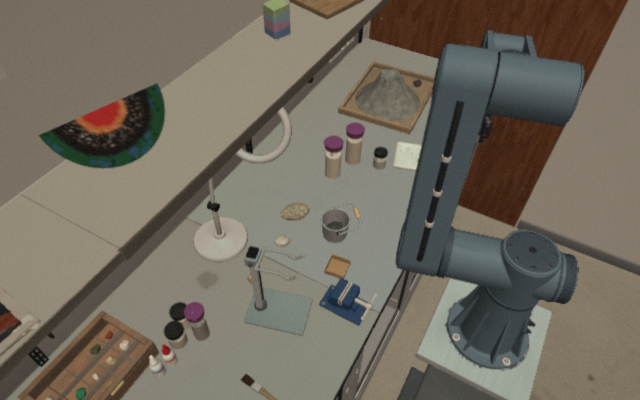

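View pics/b.png

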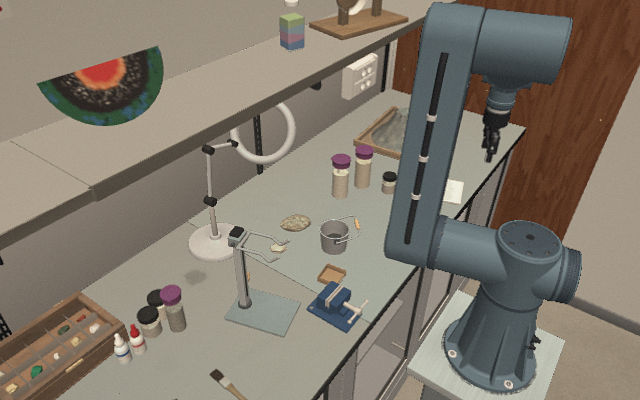

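Scene picture: pail at (336,226), its bail with wooden grip at (357,213), balance column cap at (255,255) with prong tips near (300,257) and (293,278), cobble (295,211), tray (338,266), vise (345,300), jars (333,158), (354,145), (380,158). The side picture shows the same from lower down, with the grip at (357,224) and the prong tips near (285,240).

```bash
python3 - <<'E'
from h import *
d=np.load("s0.npz")
def at(n,u,v,r=1): 
    p=d[n][v-r:v+r+1,u-r:u+r+1].reshape(-1,3); return np.round(np.nanmedian(p,0),3)
for nm,u,v in dict(tubea=(333,142),tubeb=(354,129),jarc=(380,152),cobble=(295,210),sand=(282,241),tray=(338,266),vise=(347,290),viseb=(372,305),cap=(255,250),base=(283,318),base2=(307,325),pailrim=(324,216),shelfedge=(120,250),shelf2=(300,90),lamp=(215,195),ring=(262,160)).items() if False else [("tubea",333,142),("tubeb",354,129),("jarc",380,152),("cobble",295,210),("sand",282,241),("tray",338,266),("vise",347,290),("viseh",372,305),("cap",255,250),("base",283,318),("shelf",120,250),("shelf",300,90),("ring",280,150),("lamp",213,205)]: print(nm,at("a",u,v))
for n in "ab":
    W=d[n];c=d[n+"c"]; hsv=cv2.cvtColor(c,cv2.COLOR_BGR2HSV)
    # grip orange
    m=(hsv[...,1]>110)&(hsv[...,0]<25)&(hsv[...,2]>110)
    box=np.zeros_like(m); box[195:250,335:380]=1; m&=box
    p=W[m]; v,u=np.nonzero(m); print(n,"grip",m.sum(),np.nanmedian(p,0).round(4),u.mean(),v.mean(), np.nanmin(p,0),np.nanmax(p,0))
    # rim points of pail
    zz=W[...,2]
    box=(W[...,0]>.4)&(W[...,0]<.9)
    s=np.zeros_like(m); s[190:260,315:365]=1
    m=s.astype(bool)&(zz>.068)&(zz<.085)
    np.savetxt(f"rim_{n}.txt",W[m]); 
    (cx,cy),rad=cv2.minEnclosingCircle(W[m][:,:2].astype(np.float32)); print("rim",m.sum(),cx,cy,rad)
    # stand: points above 0.2 near 
    s[:]=0; s[225:300,225:310]=1
    m=s.astype(bool)&(zz>.2)&(zz<.3); P=W[m]; print("stand hi",m.sum())
    v,u=np.nonzero(m)
    for i in range(0,len(P),max(1,len(P)//40)): print(u[i],v[i],P[i].round(3),end=";")
    print()
    # base plate
    s[:]=0;s[280:340,220:315]=1; m=s.astype(bool)&(zz>.006)&(zz<.018); print("base",cv2.minAreaRect(W[m][:,:2].astype(np.float32)), cv2.boxPoints(cv2.minAreaRect(W[m][:,:2].astype(np.float32))).tolist())
E
python3 - <<'E'
import cv2,numpy as np
a=cv2.imread('pics/a.png');b=cv2.imread('pics/b.png')
x=cv2.resize(a[190:310,240:380],None,fx=4,fy=4,interpolation=cv2.INTER_CUBIC)[:, :400]
f=lambda i,y,x0:cv2.resize(i[y:y+120,x0:x0+160],(800,600),interpolation=cv2.INTER_CUBIC)
cv2.imwrite('pics/ac.png',f(a,190,230))
E
```

```text
tubea [ 0.679 -0.329  0.163]
tubeb [ 0.648 -0.431  0.16 ]
jarc [ 0.549 -0.457  0.074]
cobble [ 0.688 -0.086  0.041]
sand [0.663 0.036 0.025]
tray [0.467 0.02  0.004]
vise [0.385 0.126 0.076]
viseh [0.309 0.124 0.06 ]
cap [0.593 0.252 0.279]
base [0.518 0.262 0.011]
shelf [0.715 0.504 0.495]
shelf [ 1.016 -0.663  0.056]
ring [ 0.736 -0.09   0.286]
lamp [0.843 0.124 0.183]
a grip 24 [ 0.4871 -0.1375  0.0908] 356.3333333333333 212.66666666666666 [ 0.471741   -0.1491715   0.08389271] [ 0.50106638 -0.12310738  0.09802659]
rim 224 0.5279707312583923 -0.10707258433103561 0.06724471598863602
stand hi 623
249 246 [0.614 0.25  0.279];256 247 [0.596 0.244 0.28 ];255 248 [0.596 0.248 0.281];249 249 [0.606 0.26  0.284];264 249 [0.585 0.227 0.259];250 250 [0.603 0.261 0.283];268 250 [0.576 0.223 0.256];248 251 [0.606 0.265 0.282];263 251 [0.581 0.237 0.264];286 251 [0.533 0.203 0.257];261 252 [0.585 0.24  0.261];248 253 [0.602 0.271 0.282];263 253 [0.582 0.237 0.256];253 254 [0.59  0.266 0.281];302 254 [0.492 0.192 0.259];259 255 [0.583 0.252 0.265];246 256 [0.604 0.277 0.276];261 256 [0.579 0.249
[... 1953 characters left out ...]
6 [0.592 0.278 0.245];240 247 [0.566 0.283 0.259];234 249 [0.596 0.275 0.23 ];235 250 [0.594 0.274 0.227];252 250 [0.535 0.274 0.26 ];249 251 [0.538 0.281 0.26 ];242 252 [0.588 0.257 0.211];235 253 [0.597 0.273 0.215];261 253 [0.512 0.268 0.258];235 255 [0.599 0.272 0.206];239 256 [0.587 0.27  0.208];262 257 [0.509 0.269 0.248];267 258 [0.5   0.262 0.244];276 259 [0.474 0.259 0.254];272 261 [0.482 0.264 0.246];
base ((0.5474674701690674, 0.23392972350120544), (0.27220824360847473, 0.19832506775856018), 36.462432861328125) [[0.3790743350982666, 0.23279477655887604], [0.4969380497932434, 0.07329250872135162], [0.7158606052398682, 0.23506467044353485], [0.5979968905448914, 0.39456695318222046]]
```

View pics/ac.png

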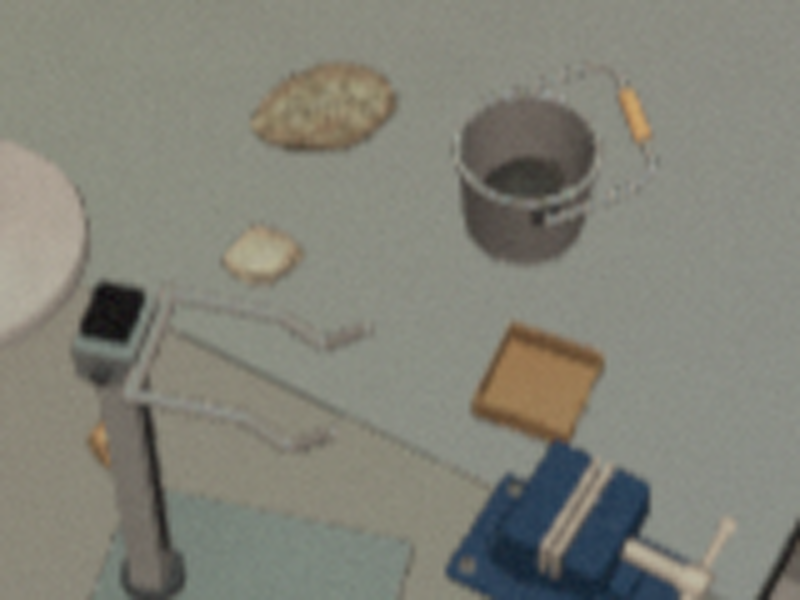

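The crop shows the folded bail with the grip at about (635,115), the bail's right pivot ear at (540,217), the rim ellipse centred near (528,148), and the two prongs with their valleys near (325,342) and (290,445). I now fit the pail, the bail and the stand.

```bash
python3 - <<'E'
from h import *
from scipy.optimize import least_squares as LS
d=np.load("s0.npz")
for n in ["a","b","ab"]:
    P=np.vstack([np.loadtxt(f"rim_{k}.txt") for k in n]); P=P[(P[:,2]>.07)&(P[:,2]<.081)]
    g=np.array([.49,-.137]); 
    P=P[np.hypot(*(P[:,:2]-g).T)>.03]
    s=LS(lambda c:np.hypot(P[:,0]-c[0],P[:,1]-c[1])-.0475,[.545,-.11],loss='soft_l1',f_scale=.002)
    c=s.x; g=np.array([.4865,-.1376]); dv=g-c
    print(n,len(P),c,np.hypot(*dv),"pail yaw",np.arctan2(-dv[1],-dv[0]))
# stand: prong points
Q=[]
for n in "ab":
    W=d[n]; m=(W[...,2]>.249)&(W[...,2]<.267)&(W[...,0]>.515)&(W[...,0]<.572)&(W[...,1]>.18)&(W[...,1]<.31); Q.append(W[m])
Q=np.vstack(Q)
def f(p): # yaw, lateral offset, two lines at +-32
    nrm=np.array([-np.sin(p[0]),np.cos(p[0])]); s=Q[:,:2]@nrm-p[1]; return np.abs(s)-.032
s=LS(f,[.29,.08],loss='soft_l1',f_scale=.002); print(len(Q),s.x,np.abs(s.fun).mean())
yaw,off=s.x; ex=np.array([np.cos(yaw),np.sin(yaw)]);ey=np.array([-ex[1],ex[0]])
for n in "ab":
    W=d[n]; m=(W[...,2]>.272)&(W[...,2]<.29)&(W[...,0]>.55)&(W[...,0]<.65)&(W[...,1]>.2)&(W[...,1]<.32)
    p=W[m][:,:2]; print(n,"cap along",np.percentile(p@ex,[2,50,98]),"lat",np.percentile(p@ey,[2,50,98])-off)
    m=(W[...,2]>.05)&(W[...,2]<.2)&(W[...,0]>.54)&(W[...,0]<.66)&(W[...,1]>.2)&(W[...,1]<.32)
    p=W[m][:,:2]; print(n,"column along",np.percentile(p@ex,[5,50,95]),"lat",np.percentile(p@ey,[2,50,98])-off)
    m=(W[...,2]>.225)&(W[...,2]<.275)&(W[...,0]>.44)&(W[...,0]<.54)&(W[...,1]>.15)&(W[...,1]<.31)
    p=W[m]; a=p[:,:2]@ex
    for lo in np.arange(.48,.58,.008):
        k=(a>lo)&(a<lo+.008); 
        if k.any(): print(round(lo+.004,3),k.sum(),np.round(np.percentile(p[k,2],[50,90]),4),end=";")
    print()
E
```

```text
a 166 [ 0.53833822 -0.09275836] 0.06854176405212933 pail yaw 0.7131555652809352
b 181 [ 0.5375753  -0.09043021] 0.06952464021588445 pail yaw 0.7456663060211665
ab 347 [ 0.53793718 -0.09163407] 0.06898297002940235 pail yaw 0.7292860185322829
265 [0.27640961 0.0877584 ] 0.0023698325124806964
a cap along [0.63346648 0.64531965 0.65831809] lat [-1.66269715e-02 -2.77534116e-05  1.45302578e-02]
a column along [0.63511637 0.64024177 0.6528559 ] lat [-0.01034462  0.01074819  0.01402575]
0.516 2 [0.259 0.259];0.524 20 [0.2602 0.2621];0.532 18 [0.2521 0.2576];0.54 19 [0.2448 0.2481];0.548 17 [0.2414 0.2452];0.556 20 [0.2467 0.2497];0.564 23 [0.2533 0.2567];0.572 18 [0.2569 0.2592];0.58 9 [0.256  0.2586];
b cap along [0.63288115 0.64412496 0.65746213] lat [-0.01401084  0.00427207  0.01565953]
b column along [0.6349291  0.63880865 0.65327963] lat [-0.01065098  0.01004589  0.01389114]
0.516 2 [0.259  0.2604];0.524 23 [0.2601 0.2625];0.532 19 [0.2523 0.2562];0.54 19 [0.2445 0.2493];0.548 21 [0.2419 0.2446];0.556 22 [0.2485 0.2518];0.564 24 [0.2549 0.258 ];0.572 18 [0.2585 0.26  ];0.58 12 [0.2574 0.2599];
```

Request:
arm_command(
  targets=[
    [[0, 0, 0, 0, 0, -10, 0.4], [0, 0, 0, 0, 0, -10, 0.4], [0, 0, 0, 0, 0, -10, 0.4], [0, 0, 0, 0, 0, -10, 0.4], [0, 0, 0, 0, 0, -10, 0.4], [0, 0, 0, 0, 0, -10, 0.4], [0, 0, 0, 0, 0, -10, 0.4], [0, 0, 0, 0, 0, -10, 0.4], [0, 0, 0, 0, 0, -10, 0.4], [0, 0, 0, 0, 0, -10, 0.4]],
  ],
  squeeze=20,
)

```text
time_s: 1.35
tcp_pos: [0.2494, -0.5178, 0.3033]
eef_rot: [3.141, -0.001, 2.2]
force: [0.2, 0.6, 0.4]
finger_gap: 0.0346
grip_force: 0.0
```

```bash
cat >> h.py <<'E'
GRIP=np.array([.488,-.1405,.0876]); PY=.76; PIV=np.array([.538,-.092,.062]); SEAT=np.array([.5013,.2335,.245]); SY=.276
def pose(grip,yaw,tilt,ahead=.054):
    """tool pose with a point 'ahead' of TCP at grip; yaw of pail/stand x, tilt (deg) from vertical"""
    e=np.array([np.cos(yaw),np.sin(yaw),0]); t=np.radians(tilt)
    z=np.sin(t)*e-np.array([0,0,np.cos(t)]); x=np.array([-e[1],e[0],0]); y=np.cross(z,x)
    M=np.stack([x,y,z],1); return np.asarray(grip)-ahead*z, M
def delta(p,M):
    """remaining shift (units of 50mm, tool axes now) and turn (deg, rotvec)"""
    s=get_state(); A=R.from_euler('xyz',s["eef_rot"]).as_matrix()
    print("t",round(s["time_s"],2),"tcp",s["tcp_pos"].round(4),"F",s["force"].round(2),"gap",s["finger_gap"].round(4),"joints",s["joints"].round(2))
    print("shift",(A.T@(p-s["tcp_pos"])/.05).round(2),"turn",np.degrees(R.from_matrix(A.T@M).as_rotvec()).round(1))
E
python3 - <<'E'
from h import *
p,M=pose(GRIP,PY,45,.054); p=p-M[:,2]*.12
print(p); delta(p,M)
E
```

```text
[ 0.39881866 -0.22526254  0.21063658]Traceback (most recent call last):
  File "<stdin>", line 3, in <module>
  File "h.py", line 27, in delta
    print("t",round(s["time_s"],2),"tcp",s["tcp_pos"].round(4),"F",s["force"].round(2),"gap",s["finger_gap"].round(4),"joints",s["joints"].round(2))
                                                                                             ^^^^^^^^^^^^^^^^^^^^^
AttributeError: 'float' object has no attribute 'round'
```

```bash
sed -i 's/s\["finger_gap"\].round(4)/round(s["finger_gap"],4)/' h.py
python3 - <<'E'
from h import *
p,M=pose(GRIP,PY,45,.054); p=p-M[:,2]*.12
delta(p,M)
E
```

```text
t 1.35 tcp [ 0.2494 -0.5178  0.3033] F [0.18 0.62 0.41] gap 0.0346 joints [-1.33  0.18  1.61 -0.    1.35 -1.96]
shift [2.97 5.86 1.86] turn [-44.9   2.9  -7.1]
```

Request:
arm_command(
  targets=[
    [[0.37, 0.73, 0.23, 0, 0, 0, 0.4], [0.37, 0.73, 0.23, 0, 0, 0, 0.4], [0.37, 0.73, 0.23, 0, 0, 0, 0.4], [0.37, 0.73, 0.23, 0, 0, 0, 0.4], [0.37, 0.73, 0.23, 0, 0, 0, 0.4], [0.37, 0.73, 0.23, 0, 0, 0, 0.4], [0.37, 0.73, 0.23, 0, 0, 0, 0.4], [0.37, 0.73, 0.23, 0, 0, 0, 0.4], [0, 0, 0, 0, 0, -7.7, 0.4], [0, 0, 0, -9, 0, 0, 0.4]],
  ],
)

```text
time_s: 2.6
tcp_pos: [0.4012, -0.2254, 0.2116]
eef_rot: [2.981, -0.0, 2.335]
force: [-1.7, -0.7, -0.4]
finger_gap: 0.0343
grip_force: 0.0
```

Request:
arm_command(
  targets=[
    [[0, 0, 0, -9, 0, 0, 0.4], [0, 0, 0, -9, 0, 0, 0.4], [0, 0, 0, -9, 0, 0, 0.4], [0, 0, 0, -9, 0, 0, 0.4], [0, 0, 0, 0, 0, 0, 0.4], [0, 0, 0, 0, 0, 0, 0.4]],
  ],
)

```text
time_s: 3.35
tcp_pos: [0.4001, -0.2275, 0.2118]
eef_rot: [2.359, -0.001, 2.328]
force: [-0.2, -0.3, 0.6]
finger_gap: 0.034
grip_force: 0.0
```

```bash
python3 - <<'E'
from h import *
p,M=pose(GRIP,PY,45,.054); delta(p,M)
s=get_state(); w=get_image("wrist"); W=world(w,s); c=w["color"]
cv2.imwrite("pics/w1.png",c)
hsv=cv2.cvtColor(c,cv2.COLOR_BGR2HSV)
m=((hsv[...,1]>110)&(hsv[...,0]<25)&(hsv[...,2]>110)).astype(np.uint8)
n,l,st,ce=cv2.connectedComponentsWithStats(m)
for i in range(1,n):
    if st[i,4]>60:
        P=W[l==i]; P=P[~np.isnan(P[:,0])]; print(st[i],ce[i],np.median(P,0).round(4) if len(P) else 0)
        q=P-P.mean(0); print(np.linalg.svd(q,full_matrices=False)[2][0])
E
```

```text
t 3.35 tcp [ 0.4001 -0.2275  0.2118] F [-0.23 -0.34  0.61] gap 0.034 joints [-1.17  0.12  2.06  0.74  1.37 -2.24]
shift [ 0.05 -0.    2.42] turn [-0.2  0.1 -0.1]
[ 301    3   64   86 1910] [334.71727749  49.04659686] [0.4731 0.0305 0.0027]
[ 0.95464331  0.2937652  -0.0485609 ]
[523  16   4  43  66] [524.53030303  37.1969697 ] [0.8492 0.5175 0.0666]
[ 0.99553662  0.09205048 -0.02082194]
[312 173  14  46 577] [318.77816291 195.28076256] [ 0.4865 -0.1432  0.0898]
[-0.67561806  0.73686128 -0.02399361]
```

View pics/w1.png

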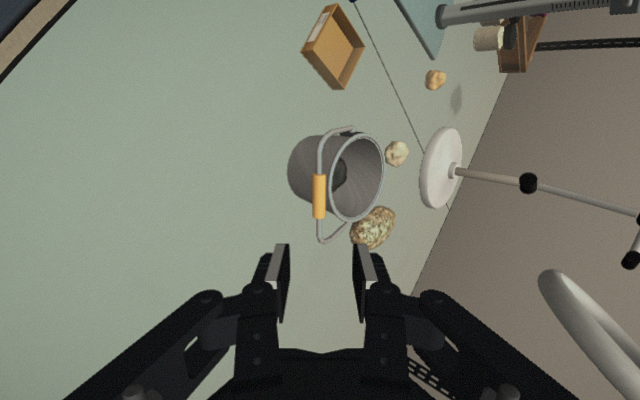

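The wrist picture shows the wooden grip at (319,195) running vertically between the fingers' line, with the pail behind it. That agrees with my estimate to within 2 mm, so I go in.

Request:
arm_command(
  targets=[
    [[0.05, 0, 0.4, 0, 0, 0, 0.4], [0, 0, 0.4, 0, 0, 0, 0.4], [0, 0, 0.4, 0, 0, 0, 0.4], [0, 0, 0.4, 0, 0, 0, 0.4], [0, 0, 0.35, 0, 0, 0, 0.4], [0, 0, 0.35, 0, 0, 0, 0.4], [0, 0, 0, 0, 0, 0, 0.2], [0, 0, 0, 0, 0, 0, 0.2], [0, 0, 0, 0, 0, 0, 0.2]],
  ],
)

```text
time_s: 4.53
tcp_pos: [0.4576, -0.1704, 0.131]
eef_rot: [2.356, 0.001, 2.328]
force: [-0.5, -0.5, -0.8]
finger_gap: 0.0169
grip_force: 0.0
```

```bash
python3 - <<'E'
from h import *
p,M=pose(GRIP,PY,45,.060); delta(p,M)
s=get_state(); w=get_image("wrist"); W=world(w,s); c=w["color"]
b=get_image("side")["color"]
cv2.imwrite("pics/w2.png",np.hstack([cv2.resize(c[150:350,200:440],(400,333)),cv2.resize(b[180:280,310:430],(400,333),interpolation=cv2.INTER_CUBIC)]))
# swing plan: grip arc about pivot, tilt 45->0
r=.075; g0=np.arctan2(GRIP[2]-.062,np.hypot(*(GRIP-PIV)[:2])); print("theta0",g0)
e=np.array([np.cos(PY),np.sin(PY),0]); N=16; prev=None
tx=np.array([-e[1],e[0],0])
for i in range(N+1):
    th=g0+(1.6-g0)*i/N; g=PIV-r*np.cos(th)*e+[0,0,r*np.sin(th)]
    q=pose(g,PY,45*(1-i/N),.060)
    if prev: print(i,(prev[1].T@(q[0]-prev[0])/.05).round(2)[1:])
    prev=q
E
```

```text
t 4.53 tcp [ 0.4576 -0.1704  0.131 ] F [-0.47 -0.54 -0.83] gap 0.0169 joints [-0.99  0.29  2.08  0.87  1.14 -2.28]
shift [ 0.01 -0.01  0.02] turn [-0.   0.2 -0.1]
theta0 0.35218739873608756
1 [ 0.17 -0.04]
2 [ 0.17 -0.04]
3 [ 0.17 -0.04]
4 [ 0.17 -0.03]
5 [ 0.17 -0.03]
6 [ 0.17 -0.03]
7 [ 0.17 -0.02]
8 [ 0.17 -0.02]
9 [ 0.17 -0.02]
10 [ 0.17 -0.01]
11 [ 0.18 -0.01]
12 [ 0.18 -0.01]
13 [ 0.18 -0.  ]
14 [ 0.18 -0.  ]
15 [0.18 0.  ]
16 [0.18 0.01]
```

View pics/w2.png

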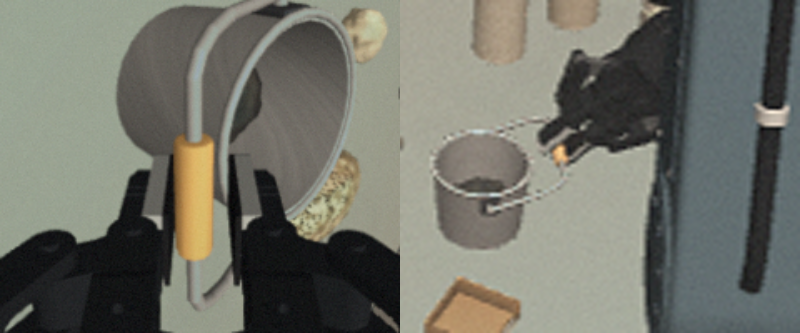

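Left half: the grip lies between the open pads, nearly centred. Right half: the pail is undisturbed, with the grip at (560,155) between the fingers. I swing the bail up now.

Request:
arm_command(
  targets=[
    [[0, 0.17, -0.04, 2.8, 0, 0, 0.2], [0, 0.17, -0.04, 2.8, 0, 0, 0.2], [0, 0.17, -0.04, 2.8, 0, 0, 0.2], [0, 0.17, -0.03, 2.8, 0, 0, 0.2], [0, 0.17, -0.03, 2.8, 0, 0, 0.2], [0, 0.17, -0.03, 2.8, 0, 0, 0.2], [0, 0.17, -0.02, 2.8, 0, 0, 0.2], [0, 0.17, -0.02, 2.8, 0, 0, 0.2]],
  ],
)

```text
time_s: 5.62
tcp_pos: [0.4923, -0.1372, 0.18]
eef_rot: [2.749, 0.001, 2.328]
force: [-0.5, -0.1, 0.3]
finger_gap: 0.0174
grip_force: 0.3
```

```bash
cat > look.py <<'E'
from h import *
import sys
s=get_state(); w=get_image("wrist"); b=get_image("side"); b_=b["color"]
x,y=int(sys.argv[2]),int(sys.argv[3])
cv2.imwrite(sys.argv[1],np.hstack([cv2.resize(w["color"][100:380,160:480],(400,350)),cv2.resize(b_[y:y+105,x:x+120],(400,350),interpolation=cv2.INTER_CUBIC)]))
E
python3 - <<'E'
from h import *
r=.075;i=8;th=.352+(1.6-.352)*i/16;e=np.array([np.cos(PY),np.sin(PY),0])
g=PIV-r*np.cos(th)*e+[0,0,r*np.sin(th)]
delta(*pose(g,PY,22.5,.060))
for n in ("scene","side"):
    im=get_image(n); W=world(im); z=W[...,2]; m=(z>.068)&(z<.081)&(np.hypot(W[...,0]-.538,W[...,1]+.092)<.055)
    P=W[m]; 
    from scipy.optimize import least_squares as LS
    print(n,m.sum(),LS(lambda c:np.hypot(P[:,0]-c[0],P[:,1]-c[1])-.0475,[.538,-.092],loss='soft_l1',f_scale=.002).x)
E
```

```text
t 5.62 tcp [ 0.4923 -0.1372  0.18  ] F [-0.49 -0.06  0.25] gap 0.0174 joints [-0.7   0.13  1.98  0.46  1.03 -1.7 ]
shift [ 0.03 -0.02  0.  ] turn [-0.   0.1 -0.1]
scene 163 [ 0.5397277  -0.09049839]
side 189 [ 0.53856885 -0.08898007]
```

Pail has not moved (≤2 mm). I finish the swing.

Request:
arm_command(
  targets=[
    [[0.03, 0.17, -0.02, 2.8, 0, 0, 0.2], [0, 0.17, -0.01, 2.8, 0, 0, 0.2], [0, 0.17, -0.01, 2.8, 0, 0, 0.2], [0, 0.18, -0.01, 2.8, 0, 0, 0.2], [0, 0.18, 0, 2.8, 0, 0, 0.2], [0, 0.18, 0, 2.8, 0, 0, 0.2], [0, 0.18, 0, 2.8, 0, 0, 0.2], [0, 0.18, 0.01, 2.8, 0, 0, 0.2], [0, 0, 0, 0, 0, 0, 0.2], [0, 0, 0, 0, 0, 0, 0.2]],
  ],
)

```text
time_s: 6.98
tcp_pos: [0.5398, -0.0897, 0.1962]
eef_rot: [3.137, -0.001, 2.328]
force: [0.6, 0.1, -0.6]
finger_gap: 0.017
grip_force: 0.0
```

```bash
python3 look.py pics/w3.png 290 160; python3 - <<'E'
from h import *
delta(*pose(PIV+[0,0,.075],PY,0,.060))
s=get_state(); w=get_image("wrist"); W=world(w,s); c=w["color"]
hsv=cv2.cvtColor(c,cv2.COLOR_BGR2HSV)
m=((hsv[...,1]>110)&(hsv[...,0]<25)&(hsv[...,2]>110)).astype(np.uint8)
n,l,st,ce=cv2.connectedComponentsWithStats(m)
for i in range(1,n):
    if st[i,4]>300: P=W[l==i]; print(st[i],ce[i],np.nanmedian(P,0).round(4))
for n in ("scene","side"):
    im=get_image(n); W=world(im); hsv=cv2.cvtColor(im["color"],cv2.COLOR_BGR2HSV)
    m=(hsv[...,1]>110)&(hsv[...,0]<25)&(hsv[...,2]>110)&(W[...,2]>.1)&(np.hypot(W[...,0]-.538,W[...,1]+.092)<.06)
    print(n,m.sum(),np.nanmedian(W[m],0) if m.any() else 0)
E
```

```text
t 7.08 tcp [ 0.5398 -0.0898  0.1964] F [-0.07 -0.26  0.29] gap 0.017 joints [-0.38  0.24  1.77  0.    1.13 -1.14]
shift [-0.01 -0.06 -0.01] turn [ 0.2 -0.  -0.2]
[ 297    0  117   89 5605] [353.46529884  35.36931311] [0.4702 0.0241 0.0024]
[ 307  237   24   76 1615] [318.27182663 274.45386997] [ 0.5397 -0.0906  0.1426]
scene 25 [ 0.53728232 -0.08874371  0.14247482]
side 13 [ 0.53719604 -0.08588722  0.1403549 ]
```

View pics/w3.png

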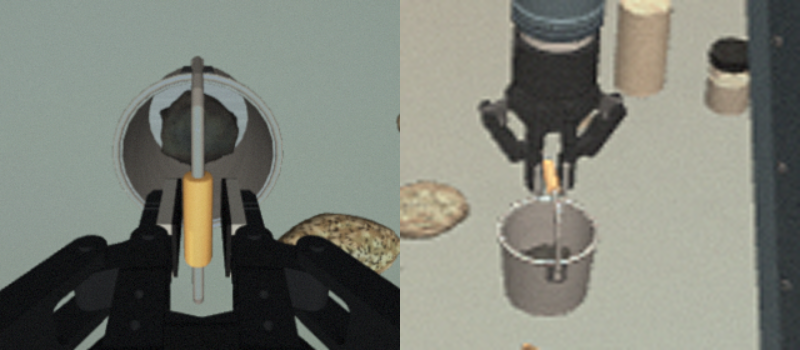

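Left half: the bail's bar and grip stand over the pail between the pads. Right half: the bail is upright over the pail, which hasn't moved. I grip it next.

Request:
arm_command(
  targets=[
    [[0, 0, 0.04, 0, 0, 0, 0.2], [0, 0, 0.04, 0, 0, 0, 0.2], [0, 0, 0, 0, 0, 0, 0], [0, 0, 0, 0, 0, 0, 0], [0, 0, 0, 0, 0, 0, 0], [0, 0, 0, 0, 0, 0, 0], [0, 0, 0, 0, 0, 0, 0]],
  ],
  squeeze=40,
)

```text
time_s: 8.1
tcp_pos: [0.5401, -0.0892, 0.1924]
eef_rot: [3.138, -0.001, 2.329]
force: [-0.6, 0.6, -3.3]
finger_gap: 0.0101
grip_force: 38.9
```

Request:
arm_command(
  targets=[
    [[0, 0, -0.03, 0, 0, 0, 0], [0, 0, -0.06, 0, 0, 0, 0], [0, 0, -0.1, 0, 0, 0, 0], [0, 0, -0.15, 0, 0, 0, 0], [0, 0, -0.15, 0, 0, 0, 0], [0, 0, -0.15, 0, 0, 0, 0], [0, 0, -0.15, 0, 0, 0, 0], [0, 0, -0.1, 0, 0, 0, 0], [0, 0, 0, 0, 0, 0, 0], [0, 0, 0, 0, 0, 0, 0]],
  ],
)

```text
time_s: 9.35
tcp_pos: [0.54, -0.0894, 0.2369]
eef_rot: [3.138, -0.001, 2.329]
force: [0.3, -0.7, -3.5]
finger_gap: 0.0104
grip_force: 38.9
```

```bash
python3 - <<'E'
from h import *
st=SEAT-.11*np.array([np.cos(SY),np.sin(SY),0])+[0,0,.032]
print(st)
delta(*pose(st,SY,0,.056))
E
```

```text
[0.39546315 0.20352399 0.277     ]
t 9.35 tcp [ 0.54   -0.0894  0.2369] F [ 0.35 -0.67 -3.46] gap 0.0104 joints [-0.38  0.19  1.74  0.    1.21 -1.14]
shift [ 6.24  1.93 -1.91] turn [ 0.2 -0.1 27.6]
```

Request:
arm_command(
  targets=[
    [[0, 0, -0.1, 0, 0, 0, 0], [0, 0, -0.2, 0, 0, 0, 0], [0, 0, -0.25, 0, 0, 0, 0], [0, 0, -0.3, 0, 0, 0, 0], [0, 0, -0.3, 0, 0, 0, 0], [0, 0, -0.3, 0, 0, 0, 0], [0, 0, -0.25, 0, 0, 0, 0], [0, 0, -0.15, 0, 0, 0, 0], [0, 0, -0.06, 0, 0, 0, 0], [0, 0, 0, 0, 0, 0, 0]],
  ],
)

```text
time_s: 10.6
tcp_pos: [0.5399, -0.0897, 0.3325]
eef_rot: [3.138, -0.0, 2.329]
force: [-0.5, 0.3, -4.1]
finger_gap: 0.0103
grip_force: 39.0
```

```bash
python3 look.py pics/w4.png 280 130; python3 - <<'E'
from h import *
print(get_state()["force"])
E
```

```text
[ 0.23685027  0.16168503 -4.04560682]
```

View pics/w4.png

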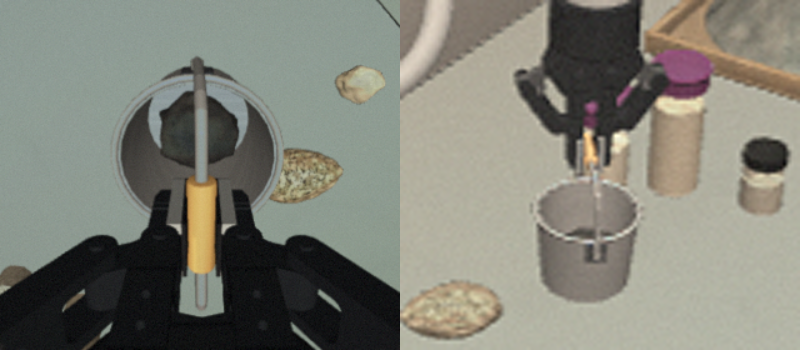

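Left half: the grip is held between the pads and the rock lies in the pail. Right half: the pail hangs upright in the air. I carry it to the standoff ahead of the hook.

Request:
arm_command(
  targets=[
    [[0.1, 0.03, 0, 0, 0, 0, 0], [0.2, 0.06, 0, 0, 0, 0, 0], [0.3, 0.09, 0, 0, 0, 0, 0], [0.4, 0.12, 0, 0, 0, 0, 0], [0.45, 0.14, 0, 0, 0, 0, 0], [0.45, 0.14, 0, 0, 0, 0, 0], [0.45, 0.14, 0, 0, 0, 0, 0], [0.5, 0.16, 0, 0, 0, 0, 0], [0.5, 0.16, 0, 0, 0, 0, 0], [0.5, 0.16, 0, 0, 0, 0, 0]],
  ],
)

```text
time_s: 11.95
tcp_pos: [0.4501, 0.0931, 0.3331]
eef_rot: [3.138, 0.0, 2.329]
force: [1.3, -1.6, -3.6]
finger_gap: 0.0104
grip_force: 39.0
```

Request:
arm_command(
  targets=[
    [[0.45, 0.14, 0, 0, 0, 0, 0], [0.45, 0.14, 0, 0, 0, 0, 0], [0.4, 0.12, 0, 0, 0, 0, 0], [0.35, 0.11, 0, 0, 0, 0, 0], [0.3, 0.09, 0, 0, 0, 0, 0], [0.2, 0.06, 0, 0, 0, 0, 0], [0.15, 0.05, 0, 0, 0, 0, 0], [0.09, 0.03, 0, 0, 0, 0, 0], [0, 0, 0, 0, 0, 1, 0], [0, 0, 0, 0, 0, 2.5, 0]],
  ],
)

```text
time_s: 13.2
tcp_pos: [0.3962, 0.2033, 0.333]
eef_rot: [3.138, -0.0, 2.265]
force: [-0.7, 1.2, -4.3]
finger_gap: 0.0109
grip_force: 39.0
```

Request:
arm_command(
  targets=[
    [[0, 0, 0, 0, 0, 3.5, 0], [0, 0, 0, 0, 0, 3.5, 0], [0, 0, 0, 0, 0, 3.5, 0], [0, 0, 0, 0, 0, 3.5, 0], [0, 0, 0, 0, 0, 3.5, 0], [0, 0, 0, 0, 0, 3.5, 0], [0, 0, 0, 0, 0, 2, 0], [0, 0, 0, 0, 0, 1, 0], [0, 0, 0, 0, 0, 0, 0], [0, 0, 0, 0, 0, 0, 0]],
  ],
)

```text
time_s: 14.45
tcp_pos: [0.396, 0.2036, 0.333]
eef_rot: [3.138, -0.002, 1.849]
force: [0.3, 0.4, -3.0]
finger_gap: 0.0105
grip_force: 39.0
```

```bash
python3 look.py pics/w5.png 235 190; python3 - <<'E'
from h import *
st=SEAT+[0,0,.032]
delta(*pose(st,SY,0,.056))
from scipy.optimize import least_squares as LS
s=get_state(); w=get_image("wrist"); W=world(w,s)
hsv=cv2.cvtColor(w["color"],cv2.COLOR_BGR2HSV)
m=((hsv[...,1]>110)&(hsv[...,0]<25)&(hsv[...,2]>110)&(W[...,2]>.2)); print("grip",m.sum(),np.nanmedian(W[m],0).round(4))
e=np.array([np.cos(SY),np.sin(SY)]);f=np.array([-e[1],e[0]])
rel=W[...,:2]-SEAT[:2]; a=rel@e; b=rel@f
m=(W[...,2]>.225)&(W[...,2]<.28)&(abs(abs(b)-.032)<.012)&(a>-.035)&(a<.06); print(m.sum())
for lo in np.arange(-.032,.06,.008):
    k=m&(a>lo)&(a<lo+.008)
    print(round(lo+.004,3),[ (int((k&(b*sg>0)).sum()),np.nanmedian(b[k&(b*sg>0)]).round(4),np.nanpercentile(W[...,2][k&(b*sg>0)],70).round(4)) for sg in (1,-1) if (k&(b*sg>0)).any()])
E
```

```text
t 14.55 tcp [0.396  0.2036 0.333 ] F [ 0.2   0.69 -3.24] gap 0.0107 joints [ 0.21 -0.15  1.88  0.    1.41 -0.07]
shift [-0.    2.19  0.01] turn [ 0.2 -0.1  0.1]
grip 1598 [0.3972 0.2037 0.2834]
3328
-0.028 [(83, np.float64(0.029), np.float64(0.2621)), (63, np.float64(-0.0346), np.float64(0.2619))]
-0.02 [(126, np.float64(0.0306), np.float64(0.2619)), (149, np.float64(-0.0331), np.float64(0.2612))]
-0.012 [(93, np.float64(0.0309), np.float64(0.2535)), (125, np.float64(-0.0329), np.float64(0.2532))]
-0.004 [(86, np.float64(0.0303), np.float64(0.2457)), (97, np.float64(-0.0328), np.float64(0.2451))]
0.004 [(189, np.float64(0.0294), np.float64(0.2451)), (159, np.float64(-0.0339), np.float64(0.2445))]
0.012 [(247, np.float64(0.0293), np.float64(0.2513)), (202, np.float64(-0.0337), np.float64(0.251))]
0.02 [(242, np.float64(0.0295), np.float64(0.2578)), (195, np.float64(-0.0336), np.float64(0.2572))]
0.028 [(160, np.float64(0.0296), np.float64(0.259)), (132, np.float64(-0.0332), np.float64(0.2589))]
0.036 [(154, np.float64(0.0296), np.float64(0.259)), (132, np.float64(-0.0333), np.float64(0.2587))]
0.044 [(153, np.float64(0.0298), np.float64(0.2589)), (134, np.float64(-0.0332), np.float64(0.2588))]
0.052 [(150, np.float64(0.0294), np.float64(0.2589)), (132, np.float64(-0.033), np.float64(0.2589))]
0.06 [(71, np.float64(0.0298), np.float64(0.2589)), (54, np.float64(-0.033), np.float64(0.2587))]
```

View pics/w5.png

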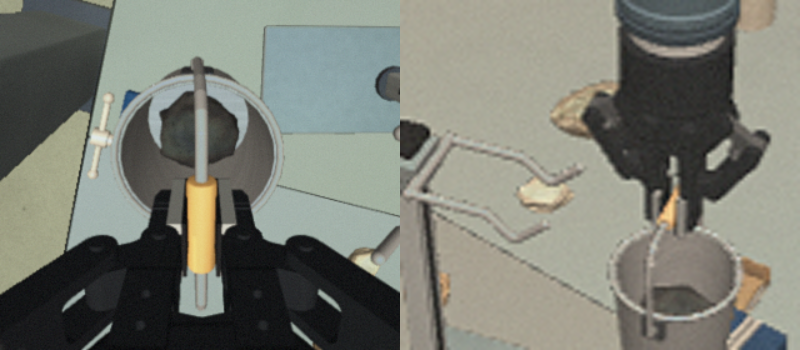

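Left half: grip and pail in the gripper, with the stand's base plate at (330,80). Right half: prong tips at (580,168) and (548,228) with the pail's bail in front and above. I advance along the prongs.

Request:
arm_command(
  targets=[
    [[-0.03, 0.05, 0, 0, 0, 0, 0], [0, 0.08, 0, 0, 0, 0, 0], [0, 0.1, 0, 0, 0, 0, 0], [0, 0.12, 0, 0, 0, 0, 0], [0, 0.13, 0, 0, 0, 0, 0], [0, 0.14, 0, 0, 0, 0, 0], [0, 0.14, 0, 0, 0, 0, 0], [0, 0.14, 0, 0, 0, 0, 0], [0, 0.14, 0, 0, 0, 0, 0], [0, 0.14, 0, 0, 0, 0, 0]],
  ],
)

```text
time_s: 15.85
tcp_pos: [0.4536, 0.2185, 0.3332]
eef_rot: [3.139, -0.002, 1.849]
force: [1.0, -0.8, -4.2]
finger_gap: 0.0107
grip_force: 39.0
```

Request:
arm_command(
  targets=[
    [[0, 0.14, 0, 0, 0, 0, 0], [0, 0.14, 0, 0, 0, 0, 0], [0, 0.14, 0, 0, 0, 0, 0], [0, 0.14, 0, 0, 0, 0, 0], [0, 0.13, 0, 0, 0, 0, 0], [0, 0.12, 0, 0, 0, 0, 0], [0, 0.1, 0, 0, 0, 0, 0], [0, 0.07, 0, 0, 0, 0, 0], [0, 0.05, 0, 0, 0, 0, 0], [0, 0, 0, 0, 0, 0, 0]],
  ],
)

```text
time_s: 17.1
tcp_pos: [0.5027, 0.2324, 0.3333]
eef_rot: [3.139, -0.002, 1.849]
force: [-0.7, -0.3, -4.1]
finger_gap: 0.0105
grip_force: 39.0
```

```bash
python3 look.py pics/w6.png 200 180; python3 - <<'E'
from h import *
e=np.array([np.cos(SY),np.sin(SY)]);f=np.array([-e[1],e[0]])
st=SEAT+[0,0,.032]; st[:2]+=.001*e-.0018*f
delta(*pose(st,SY,0,.056))
import time
F=[]
for _ in range(8):
    get_image("wrist"); F.append(get_state()["force"])
print(np.mean(F,0),np.std(F,0))
s=get_state(); w=get_image("wrist"); W=world(w,s)
hsv=cv2.cvtColor(w["color"],cv2.COLOR_BGR2HSV)
m=((hsv[...,1]>110)&(hsv[...,0]<25)&(hsv[...,2]>110)&(W[...,2]>.2)); g=np.nanmedian(W[m],0); print("grip",g.round(4),"rel seat",(g[:2]-SEAT[:2])@e,(g[:2]-SEAT[:2])@f)
rel=W[...,:2]-SEAT[:2]; a=rel@e; b=rel@f
m=(W[...,2]>.225)&(W[...,2]<.268)&(abs(abs(b)-.032)<.012)&(a>-.035)&(a<.035); print(m.sum())
for lo in np.arange(-.032,.03,.008):
    k=m&(a>lo)&(a<lo+.008)
    print(round(lo+.004,3),[ (int((k&(b*sg>0)).sum()),np.nanmedian(b[k&(b*sg>0)]).round(4),np.nanpercentile(W[...,2][k&(b*sg>0)],70).round(4)) for sg in (1,-1) if (k&(b*sg>0)).any()])
E
```

```text
t 17.2 tcp [0.5026 0.2324 0.3334] F [ 0.63 -0.11 -4.42] gap 0.0107 joints [ 0.22  0.11  1.63  0.    1.4  -0.06]
shift [-0.01  0.    0.01] turn [ 0.2 -0.1  0.1]
[ 0.03813057  0.00564266 -3.77952448] [0.60446042 0.45295801 0.42035751]
grip [0.5039 0.2327 0.2836] rel seat 0.0022738579693355244 -0.0015197962737851295
1374
-0.028 [(43, np.float64(0.0291), np.float64(0.2627))]
-0.02 [(227, np.float64(0.0294), np.float64(0.2614))]
-0.012 [(209, np.float64(0.0295), np.float64(0.2542))]
-0.004 [(151, np.float64(0.0295), np.float64(0.2471))]
0.004 [(70, np.float64(0.0295), np.float64(0.2464))]
0.012 [(193, np.float64(0.0296), np.float64(0.2518))]
0.02 [(210, np.float64(0.0296), np.float64(0.2582))]
0.028 [(195, np.float64(0.0296), np.float64(0.2591))]
```

View pics/w6.png

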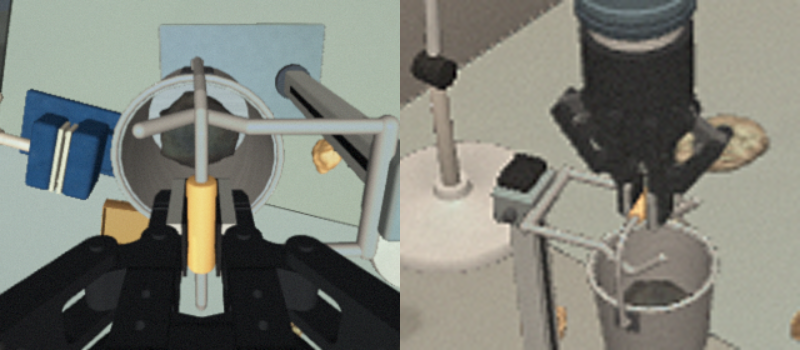

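Left half: the bar crosses above both prongs, the left one visible with its valley right under the bar. Right half: the prongs run through the bail loop with the pail hanging below. I lower it slowly.

Request:
arm_command(
  targets=[
    [[0, 0, 0.03, 0, 0, 0, 0], [0, 0, 0.05, 0, 0, 0, 0], [0, 0, 0.07, 0, 0, 0, 0], [0, 0, 0.07, 0, 0, 0, 0], [0, 0, 0.07, 0, 0, 0, 0], [0, 0, 0.07, 0, 0, 0, 0], [0, 0, 0.07, 0, 0, 0, 0], [0, 0, 0.05, 0, 0, 0, 0], [0, 0, 0.04, 0, 0, 0, 0], [0, 0, 0.03, 0, 0, 0, 0]],
  ],
)

```text
time_s: 18.9
tcp_pos: [0.5028, 0.2325, 0.3058]
eef_rot: [3.138, -0.002, 1.849]
force: [-0.4, -0.4, -2.9]
finger_gap: 0.0103
grip_force: 39.0
```

Request:
arm_command(
  targets=[
    [[0, 0, 0.03, 0, 0, 0, 0], [0, 0, 0.03, 0, 0, 0, 0], [0, 0, 0.03, 0, 0, 0, 0], [0, 0, 0.03, 0, 0, 0, 0], [0, 0, 0.03, 0, 0, 0, 0], [0, 0, 0.03, 0, 0, 0, 0], [0, 0, 0.03, 0, 0, 0, 0], [0, 0, 0.03, 0, 0, 0, 0], [0, 0, 0.03, 0, 0, 0, 0], [0, 0, 0.02, 0, 0, 0, 0]],
  ],
)

```text
time_s: 20.15
tcp_pos: [0.5028, 0.2326, 0.2913]
eef_rot: [3.138, -0.002, 1.849]
force: [-0.5, -0.5, -1.8]
finger_gap: 0.0103
grip_force: 39.0
```

```bash
cat > chk.py <<'E'
from h import *
F=[]
for _ in range(12):
    s=get_state(); w=get_image("wrist"); F.append(s["force"])
print("t",s["time_s"],s["tcp_pos"],"F",np.mean(F,0).round(2))
W=world(w,s); e=np.array([np.cos(SY),np.sin(SY)]);f=np.array([-e[1],e[0]])
hsv=cv2.cvtColor(w["color"],cv2.COLOR_BGR2HSV)
m=((hsv[...,1]>110)&(hsv[...,0]<25)&(hsv[...,2]>110)&(W[...,2]>.17)); g=np.nanmedian(W[m],0); print("grip axis z",(g[2]-.006).round(4),"along/lat",(g[:2]-SEAT[:2])@e,(g[:2]-SEAT[:2])@f)
rel=W[...,:2]-SEAT[:2]; a=rel@e; b=rel@f
m=(W[...,2]>.17)&(W[...,2]<.268)&(abs(b-.030)<.006)&(a>.03)&(a<.055); z=np.nanmedian(W[...,2][m]); print("arm top",z,"-> sink",.2589-z)
E
python3 chk.py
```

```text
t 20.7 [0.50280914 0.23256637 0.29144526] F [-0.37 -0.2  -2.11]
grip axis z 0.2357 along/lat 0.002399273917199216 -0.0017367382199174695
arm top 0.24926086498784555 -> sink 0.009639135012154465
```

Request:
arm_command(
  targets=[
    [[0, 0, 0.02, 0, 0, 0, 0], [0, 0, 0.03, 0, 0, 0, 0], [0, 0, 0.03, 0, 0, 0, 0], [0, 0, 0.03, 0, 0, 0, 0], [0, 0, 0.03, 0, 0, 0, 0], [0, 0, 0.03, 0, 0, 0, 0], [0, 0, 0.03, 0, 0, 0, 0], [0, 0, 0.03, 0, 0, 0, 0], [0, 0, 0.03, 0, 0, 0, 0], [0, 0, 0.02, 0, 0, 0, 0]],
  ],
)

```text
time_s: 22.0
tcp_pos: [0.5028, 0.2326, 0.2773]
eef_rot: [3.138, -0.002, 1.849]
force: [-1.0, -0.0, -0.6]
finger_gap: 0.0103
grip_force: 39.2
```

```bash
python3 chk.py
```

```text
t 22.55 [0.50284684 0.23259351 0.27742927] F [-0.87 -0.43 -0.19]
grip axis z 0.2217 along/lat 0.0024658453620184334 -0.001738621302983254
arm top 0.23557121750830068 -> sink 0.02332878249169934
```

Request:
arm_command(
  targets=[
    [[0, -0.01, 0, 0, 0, 0, 0], [0, -0.01, 0, 0, 0, 0, 0], [0, -0.01, 0, 0, 0, 0, 0], [0, -0.01, 0, 0, 0, 0, 0], [0, 0, 0, 0, 0, 0, 0], [0, 0, 0, 0, 0, 0, 0]],
  ],
)

```text
time_s: 23.35
tcp_pos: [0.5011, 0.2321, 0.2775]
eef_rot: [3.138, -0.002, 1.849]
force: [2.3, 1.0, -0.3]
finger_gap: 0.0105
grip_force: 39.3
```

```bash
python3 chk.py
```

```text
t 23.9 [0.50099345 0.23209558 0.27743292] F [ 3.06  1.35 -0.32]
grip axis z 0.2218 along/lat 0.0005585688389713197 -0.0016139109330988446
arm top 0.23588402026988195 -> sink 0.02301597973011807
```

Request:
arm_command(
  targets=[
    [[0, 0.01, 0, 0, 0, 0, 0], [0, 0.01, 0, 0, 0, 0, 0], [0, 0.01, 0, 0, 0, 0, 0], [0, 0, 0.01, 0, 0, 0, 0], [0, 0, 0, 0, 0, 0, 0], [0, 0, 0, 0, 0, 0, 0]],
  ],
)

```text
time_s: 24.7
tcp_pos: [0.502, 0.2324, 0.2767]
eef_rot: [3.139, -0.002, 1.849]
force: [-2.9, -0.1, -0.5]
finger_gap: 0.0108
grip_force: 39.3
```

```bash
python3 chk.py
```

```text
t 25.25 [0.50223692 0.2324727  0.27682696] F [-3.19 -0.81 -0.24]
grip axis z 0.2212 along/lat 0.0018456911467506444 -0.001353993601238401
arm top 0.2352790256440695 -> sink 0.023620974355930524
```

Request:
arm_command(
  targets=[
    [[0, -0.007, 0, 0, 0, 0, 0], [0, -0.007, 0.005, 0, 0, 0, 0], [0, 0, 0.005, 0, 0, 0, 0], [0, 0, 0, 0, 0, 0, 0], [0, 0, 0, 0, 0, 0, 0]],
  ],
  squeeze=25,
)

```text
time_s: 25.92
tcp_pos: [0.502, 0.2324, 0.2766]
eef_rot: [3.137, -0.002, 1.849]
force: [-0.4, 0.4, -0.6]
finger_gap: 0.0103
grip_force: 39.4
```

```bash
python3 chk.py
```

```text
t 26.475 [0.50187861 0.23232118 0.27651237] F [ 1.05  1.   -0.19]
grip axis z 0.2208 along/lat 0.0014623201233389127 -0.0017394981207775673
arm top 0.2349188333908805 -> sink 0.02398116660911953
```

Request:
arm_command(
  targets=[
    [[0, 0, 0, 0, 0, 0, 0.12], [0, 0, 0, 0, 0, 0, 0.13], [0, 0, 0, 0, 0, 0, 0.15], [0, 0, 0, 0, 0, 0, 0.17], [0, 0, 0, 0, 0, 0, 0.2], [0, 0, 0, 0, 0, 0, 0.24], [0, 0, 0, 0, 0, 0, 0.28], [0, 0, 0, 0, 0, 0, 0.32], [0, 0, 0, 0, 0, 0, 0.35], [0, 0, 0, 0, 0, 0, 0.35]],
  ],
  squeeze=20,
)

```text
time_s: 27.78
tcp_pos: [0.5017, 0.2322, 0.2764]
eef_rot: [3.138, -0.002, 1.849]
force: [-1.0, 1.2, 0.1]
finger_gap: 0.0298
grip_force: 0.0
```

```bash
python3 chk.py
```

```text
t 28.325 [0.50165286 0.2322932  0.27636758] F [ 0.06 -0.   -0.22]
grip axis z 0.2204 along/lat 0.0012773656495817143 -0.0014587600803799491
arm top 0.2346537315039715 -> sink 0.02424626849602851
```

Released with the hook steady, sunk about 24 mm. I retract upward slowly, then away.

Request:
arm_command(
  targets=[
    [[0, 0, -0.05, 0, 0, 0, 0.35], [0, 0, -0.1, 0, 0, 0, 0.35], [0, 0, -0.15, 0, 0, 0, 0.35], [0, 0, -0.2, 0, 0, 0, 0.35], [0, 0, -0.3, 0, 0, 0, 0.35], [0, 0, -0.3, 0, 0, 0, 0.35], [0, 0, -0.3, 0, 0, 0, 0.35], [0, 0, -0.3, 0, 0, 0, 0.35], [0, 0, -0.3, 0, 0, 0, 0.35], [0, 0, -0.2, 0, 0, 0, 0.35]],
  ],
)

```text
time_s: 29.62
tcp_pos: [0.5016, 0.232, 0.3876]
eef_rot: [3.137, -0.002, 1.849]
force: [0.6, 0.2, -0.4]
finger_gap: 0.0301
grip_force: 0.0
```

Request:
arm_command(
  targets=[
    [[0, -0.2, 0, 0, 0, 0, 0.35], [0, -0.4, 0, 0, 0, 0, 0.35], [0, -0.4, 0, 0, 0, 0, 0.35], [0, -0.4, 0, 0, 0, 0, 0.35], [0, -0.3, 0, 0, 0, 0, 0.35], [0, 0, 0, 0, 0, 0, 0.35], [0, 0, 0, 0, 0, 0, 0.35], [0, 0, 0, 0, 0, 0, 0.35], [0, 0, 0, 0, 0, 0, 0.35], [0, 0, 0, 0, 0, 0, 0.35]],
  ],
)

```text
time_s: 30.88
tcp_pos: [0.4198, 0.2087, 0.386]
eef_rot: [3.139, -0.002, 1.849]
force: [-0.1, -0.4, -1.3]
finger_gap: 0.0296
grip_force: 0.0
```

```bash
python3 look.py pics/w7.png 200 180
```

```text
(no output)
```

View pics/w7.png

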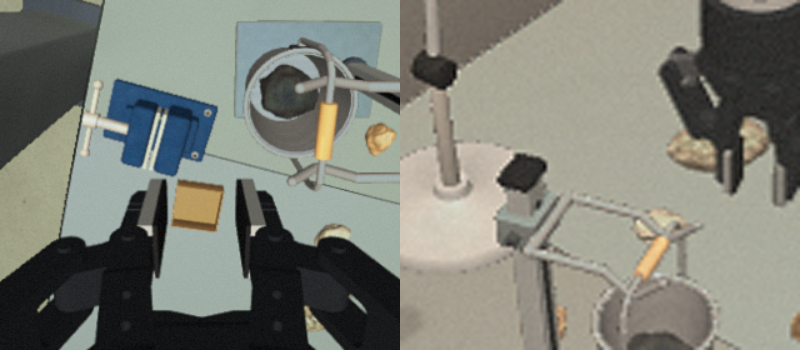

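The bar lies across both prongs in their valleys (grip at (327,130) left, (653,257) right), the pail hangs upright on the lowered hook, and the gripper is clear.

```bash
python3 -c "
from plant import *
print(job_done())"
```

```text
the job is handed in; nothing more can be done
None
```

I handed the job in with the pail and rock hanging by the bail across both prongs, the hook settled about 24 mm down (about 3.6 N) and the gripper clear; the hand-in reported no verdict.

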